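# Level the test plate and lay the sound cassette on it

### The arm

A 6-joint arm with a two-finger parallel gripper is mounted at the origin on the work surface. World frame = base frame: x ahead of the robot, y to its left, z up, the work surface at z = 0. Lengths are in mm, angles in rad, forces in N, time in s.
With the tool pointing down it reaches from about 350 to 975 mm from the base axis. Payload 4.9 kg.
Tool frame: the origin (TCP) lies at the very end of the fingers, on their centre line; the grasp point (between the pads) lies 19 mm behind it (env.grasp_offset is the distance from the TCP to the grasp point, in mm); z points along the fingers, y is the line along which they close (so a half turn about z gives the same grasp; the last joint's range is limited). The gripper opens to 85 mm and grips with 20 to 120 N. Pads are 22 mm wide; open, the fingers measure 114 mm over their backs; the gripper's body (76 mm by 85 mm) begins 54 mm behind the grasp point. The pads swing forward as they close: fully open they stand 13 mm farther back than shut.
Start: joints at [1.105, 0.053, 1.613, -0, 1.476, -0.119], TCP at [212.42, 587.775, 196.204] pointing down, gripper open.
Joint ranges: [-3.01, 3.01], [-1.01, 2.22], [0.06, 2.58], [-1.02, 4.17], [0.09, 2.62], [-3.14, 3.14]. Speed limits (rad/s): [2.57, 2.57, 3.14, 3.14, 3.14, 3.14].

### API

Orientations are given as a rotation vector (axis times angle).
In Python, from station import env, viewer, workorder gives the robot as it stands. The module is installed in compiled form; this text tells all that it offers.
- The arm moves only by the shell command python3 -m jog 'ROWS' [FORCE]. ROWS is JSON, a list of rows, each an object with "translation": the shift along the tool's x, y, z in m, a list of three; "rot": the turn, a rotation vector about the tool's x, y, z in degrees, a list of three; "fingers": the closure, from 0 (fully open) to 1 (shut). A call has 1 to 20 rows; each row shifts and turns the commanded pose from where the row before left it, along the tool's axes as they then stand; what a row does not reach is not made up. A row lasts 1/8 s, in which the tool goes at most 62.5 mm and 10.7 degrees, less where a joint would pass 70% of its speed; a pose out of reach is approached as far as the arm can. A call is refused whole if a number of a shift passes 0.0625 or a number of a turn 10.7, either way. A call with a gripper value outside its range is refused whole. The fingers move at their own pace and stop on an object; FORCE is the grip in N (left out, the last holds). Time passes only in rows, so rows that do not move let the fingers close. It gives the time, the measured TCP pose, the force, the opening and the grip force at its end, in the units of the state.
- env.state(): the state, without advancing time (a new reading comes with each control period).
- viewer.get_image(name): name is "scene" or "top" or "wrist"; returns the picture (420x560x3 uint8, red, green, blue); there is no depth.
- viewer.camera_params(name): a dict with "mtx" (3x3 intrinsics, pixels), "rvec" (rotation vector, rad) and "tvec" (3), from world to camera coordinates, as OpenCV has them; the wrist camera has in their place "hand_eye" (4x4, takes a point from camera to tool coordinates, whose origin is the TCP and whose axes are the flange's). Camera axes: x right, y down, z forward; pixel columns grow to the right and rows downward; lengths in mm; the calibration is good to about 2 mm. A picture is of the moment at which its call begins: read the wrist's pose just before it. camera_params takes no time and is no camera call.
- workorder.hand_in(): hands the job in; it is judged then, once.
The state is a dict: "t": time; "qpos": joint angles; "dq": joint speeds; "effort": joint torques, N m; "tool_pos": TCP position; "tcp_rot": TCP orientation; "force": force on the tool from outside, world axes, zero at the start; "ft_torque": the same for the moment, N m; "finger_gap": opening from 0.0 (shut) to 1.0 (fully open); "grasp_force": force on a finger pad.
Only numpy, scipy, OpenCV 4.12 (cv2) and the standard library are available. Lean on these libraries where they do the work, as an engineer would, in place of code of your own. Each camera call takes 0.05 s, during which the arm holds its last target. There are 200 camera calls.

### The job

The small test plate is out of level: turn its two bar knobs, without leaning on the plate itself, until it is level to within a degree (the bubbles of both bubble tubes midway between their lines). Then take the only undamaged test cassette from the clipboard and lay it flat, face up, lengthwise inside the blue-edged field on the plate, and let go with the plate still level. Leave the two broken cassettes and everything else where they are.

Things in the scene. Friction and masses are not known exactly. Their poses are not given: they have to be found in the camera images.
- plate: aluminium test plate, 150 x 150 mm, 8 mm thick, on a tilting frame over a white base; its top is 52 mm above the table when level. Origin at its centre, 6 mm below the top face; x, y along its edges, z its upward normal. Knob a stands off the middle of its -x edge, knob b off its +y edge. Tips up to 0.15 rad about its x and y axes.
- field (a point): centre of the blue-edged rectangular field on the plate's top face, 56 mm (x) by 110 mm (y), 26 mm to the -x side of the plate's centre; same axes as the plate, z its upward normal. The z axis is vertical when the plate is level.
- lines_a (a point): on a green bubble tube (70 x 18 x 8 mm) lying along the plate's x: the point midway between its two black lines (17 mm apart), on the frame's arm beyond the plate's +x edge, 122 mm from the plate's centre. Same axes as the frame, which tilts with knob a only.
- bubble_a_mid (a point): centre of the white bubble, 10 mm long, of tube a. It drifts along the tube to the high side, 2.8 mm from midway for each degree of tilt about the plate's y axis; midway when level.
- lines_b (a point): on a green bubble tube (70 x 18 x 8 mm) lying along the plate's y: the point midway between its two black lines (17 mm apart), on the plate near its +x edge, 58 mm from the centre, 9 mm above the top face. Same axes as the plate.
- bubble_b_mid (a point): centre of the white bubble, 10 mm long, of tube b. It drifts along the tube to the high side, 2.8 mm from midway for each degree of tilt about the plate's x axis; midway when level.
- knob_a_grip (a point): black bar knob on an upright screw 120 mm from the plate's centre, -x side. Bar 66 mm long (point x axis), 12 wide (y), 20 tall. The point: on the turning axis, mid-bar, 86 mm above the table, 10 below the bar's top. Clockwise from above raises the plate's -x edge: 1 rad tilts it 0.08 rad about its y axis. Grip it or push a bar end; it stays put. Bar direction does not show level.
- knob_b_grip (a point): red bar knob, the same as knob a, 120 mm from the plate's centre on its +y side. Clockwise from above raises the plate's +y edge, anticlockwise lowers it: 1 rad of turn tilts the plate 0.08 rad about its x axis.
- cassette: the undamaged white test cassette: a complete rectangular slab 76 mm (x) by 24 mm (y) by 10 mm high, with a dark round well near its -x end and a pink window on its upper face; lies face up on the clipboard (whose face is 6 mm above the table). Origin at the centre of its underside, z up.
- stub: broken white cassette, snapped off short: 50 mm (x) by 24 mm by 10 mm, jagged at +x; origin at the underside, near the middle. To be left alone.
- chipped: broken white cassette, 76 by 24 by 10 mm but with a 26 by 13 mm corner missing at its +x +y end; origin at the underside, in the middle of the 76 by 24 outline. To be left alone.
- clipboard: grey clipboard with a ruled blue form sheet, fixed, 250 x 250 mm, 6 mm thick, low steel clip at its -x edge; origin under its centre. The three cassettes lie across its middle, side by side about 70 mm apart.
- vial_a: white screw-cap sample vial, 28 mm diameter, 56 mm tall; origin at the centre of its underside. Bystander.
- vial_b: white screw-cap sample vial, 28 mm diameter, 56 mm tall; origin at the centre of its underside. Bystander.
- vial_c: blue-capped white sample vial, 28 mm diameter, 56 mm tall; origin at the centre of its underside. Bystander. Stands on a far corner of the clipboard.
- pen: dark pen, 130 mm long (x), 10 mm thick, lying on the clipboard beside its clip; origin at its underside, mid-length. Bystander.
- timer: white digital timer, 30 x 70 x 60 mm high, standing at the far side of the table; origin at the centre of its underside. Bystander.
There are look-alikes about, which are no part of the job. What is shaped like the cassette but orange or turquoise is not meant.

How it is judged (in metres and radians):
On the way, in this order (a step that is already met when the one before it is completed fails the run):
1. the plate is level to within a degree (angle between field's own z axis and vertical below 0.0175 rad), for 0.3 s.
2. the sound cassette lies flat inside the field on the level plate (angle between field's own z axis and vertical below 0.0175 rad and x of cassette in the frame of field between -0.018 and 0.018 m and y of cassette in the frame of field between -0.02 and 0.02 m and z of cassette in the frame of field between -0.004 and 0.004 m and angle between cassette's own z axis and vertical below 0.05 rad and angle between the x axis of cassette and the y axis of field, either way round below 0.3 rad), for 0.2 s.
At the end, for the whole second after the job is handed in: The plate is level to within 0.0175 rad (1 degree); the undamaged cassette lies at rest, flat and face up on the plate, its centre within 18 mm (across, plate x) and 20 mm (along, plate y) of the field's centre, its length within 0.3 rad of the field's length (all of step 2 and linear speed of cassette below 0.01 m/s); the robot touches nothing.
It fails at once if a broken cassette or a bystander is moved more than 30 mm (distance of any of stub, chipped, vial_a, vial_b, vial_c, pen, timer from where it was at the start of the episode above 0.03 m).
It fails at once if the plate itself is pushed or pressed by the robot with more than 15 N (contact force between any of the arm, the fingers and plate above 15 N).
It also fails if it takes over 67 s, if anything falls off the work surface, if the arm or the gripper's body presses on something with over 40 N, if the wrist force passes 120 N, or if a joint passes its speed limit or range.

## Working session

There is one attempt and no reset: what is moved stays moved. The work goes in short steps, Python scripts to look and compute and a shell command to move; the robot and the scene stay as the last step left them, time stands still between calls to the robot, and variables do not carry over. Pictures are saved under pics/ and viewed, at most 10 in all, crops included, and the job is handed in when it is done.

```bash
mkdir -p pics; cat > h.py <<'E'
import numpy as np, cv2
from station import env, viewer, workorder
def grab(n,save=None):
    s=env.state(); im=viewer.get_image(n)
    if save: cv2.imwrite('pics/'+save,im[:,:,::-1])
    return s,im
def cam(n,s=None):
    p=viewer.camera_params(n); K=np.array(p['mtx'],float)
    if 'rvec' in p and p['rvec'] is not None:
        R=cv2.Rodrigues(np.array(p['rvec'],float))[0]; t=np.array(p['tvec'],float).ravel()
        return K,R.T,-R.T@t
    H=np.array(p['hand_eye'],float); R=cv2.Rodrigues(np.array(s['tcp_rot'],float))[0]
    return K,R@H[:3,:3],R@H[:3,3]+np.array(s['tool_pos'])
def ray(c,uv,z):
    K,R,o=c; d=R@np.linalg.inv(K)@np.array([uv[0],uv[1],1.]); return o+d*(z-o[2])/d[2]
def proj(c,P):
    K,R,o=c; q=K@(R.T@(np.array(P,float)-o)); return q[:2]/q[2]
E
python3 - <<'E'
from h import *
s,a=grab('scene'); _,b=grab('top')
cv2.imwrite('pics/top.png',b[:,:,::-1]); cv2.imwrite('pics/scene.png',a[:,:,::-1])
print(s); print(viewer.camera_params('wrist')); 
for n in('top','scene'): print(n,cam(n)[2],[ray(cam(n),p,0)[:2].round() for p in((0,0),(560,0),(0,420),(560,420))])
E
```

```text
{'t': 0.0, 'qpos': array([ 1.10501033e+00,  5.33554032e-02,  1.61425029e+00,  2.58615578e-05,
        1.47599832e+00, -1.19018573e-01]), 'dq': array([ 0.00082483,  0.00098481,  0.00011421, -0.00039759,  0.00145553,
       -0.0007247 ]), 'effort': array([ 7.79709735e-04, -3.93682158e+01, -3.70181000e+01, -1.11410063e-04,
        7.24529615e-03, -2.94798959e-06]), 'tool_pos': array([212.11063118, 587.19113787, 194.9900963 ]), 'tcp_rot': array([-5.41875267e-01, -3.09389223e+00,  3.01309276e-03]), 'force': array([-0.07536974,  0.03507439,  0.3299666 ]), 'ft_torque': array([0.021632  , 0.00663995, 0.01624602]), 'grasp_force': 0.0, 'finger_gap': 0.9991932842554869}
{'mtx': array([[314.98648514,   0.        , 279.64437964],
       [  0.        , 314.98648514, 204.42409108],
       [  0.        ,   0.        ,   1.        ]]), 'hand_eye': array([[-3.77622299e-04, -9.55700473e-01, -2.94340726e-01,
         7.55193763e+01],
       [ 9.99999916e-01, -3.13699022e-04, -2.64387347e-04,
         3.98594531e-01],
       [ 1.60340715e-04, -2.94340801e-01,  9.55700511e-01,
        -1.78287772e+02],
       [ 0.00000000e+00,  0.00000000e+00,  0.00000000e+00,
         1.00000000e+00]])}
top [ 336.55798573  -34.25574088 1285.01410436] [array([1208.,  897.]), array([1235., -843.]), array([-23., 732.]), array([  17., -746.])]
scene [ 916.80768853 -376.94275408  904.71671734] [array([-855., -136.]), array([ 490., 1282.]), array([ 467., -703.]), array([1171.,   74.])]
```

View pics/top.png

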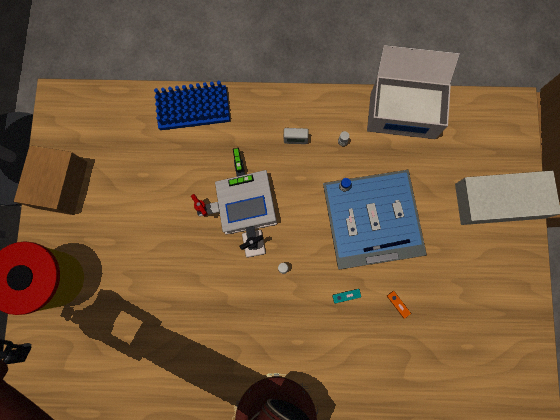

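View pics/scene.png

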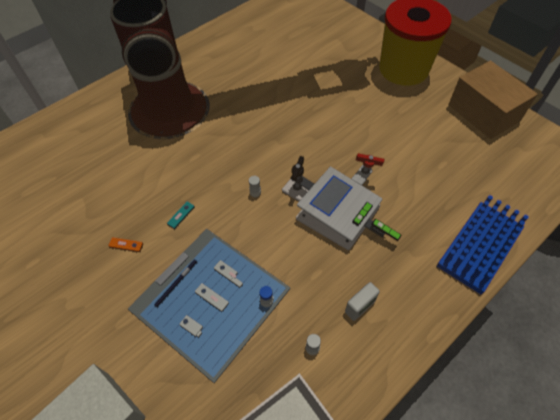

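The top view shows the plate at (246,203), red knob b (201,205), black knob a (253,242), tube a (239,160), tube b (241,181), and three white cassettes at (351,222), (374,216) and (398,209). An enlarged crop and some measurements come next.

```bash
python3 - <<'E'
from h import *
im=cv2.imread('pics/top.png'); c=cam('top'); hsv=cv2.cvtColor(im,cv2.COLOR_BGR2HSV)
a=cv2.resize(im[185:245,330:420],(800,533),interpolation=cv2.INTER_CUBIC); cv2.imwrite('pics/crop1.png',a)
def blobs(m,box,z,name,mn=6):
    x0,y0,x1,y1=box; k=np.zeros_like(m); k[y0:y1,x0:x1]=m[y0:y1,x0:x1]
    for ct in cv2.findContours(k,cv2.RETR_EXTERNAL,cv2.CHAIN_APPROX_NONE)[0]:
        if len(ct)<mn: continue
        r=cv2.minAreaRect(ct); P=[ray(c,p,z)[:2] for p in cv2.boxPoints(r)]
        ctr=np.mean(P,0); e=[P[1]-P[0],P[2]-P[1]]; L=[np.linalg.norm(v) for v in e]; v=e[int(np.argmax(L))]
        print(name,np.round(r[0],1),ctr.round(1),np.round(sorted(L),1),'ang',round(np.degrees(np.arctan2(v[1],v[0])),1))
H,S,V=cv2.split(hsv)
blobs(((V>150)&(S<60)).astype(np.uint8),(335,190,412,242),16,'cas')
blobs((((H<8)|(H>172))&(S>150)&(V>80)).astype(np.uint8),(185,190,215,222),96,'knobb')
blobs((V<45).astype(np.uint8),(235,228,275,258),96,'knoba')
blobs(((H>95)&(H<125)&(S>100)).astype(np.uint8),(220,190,272,225),52,'field')
blobs(((H>40)&(H<75)&(S>120)&(V>90)).astype(np.uint8),(225,140,262,190),60,'tubes')
blobs(((H>95)&(H<125)&(S>50)).astype(np.uint8),(320,165,430,272),6,'sheet',60)
# scene triangulation of the knobs
K,R,o=c
E
```

```text
cas [350.5 221.5] [ 528.6 -196.3] [22.2 74.1] ang -168.9
cas [373.1 216.2] [ 544.9 -259.5] [22.  73.8] ang -166.7
cas [397.5 208.4] [ 568.7 -328.4] [21.9 48.1] ang -165.3
knobb [198. 204.] [554.2 217.7] [26.1 61.8] ang -133.2
knoba [251. 242.] [456.4  73.2] [36.6 57.6] ang -88.7
knoba [254.  230.5] [486.8  66.4] [ 5.3 13.2] ang -177.9
field [245.8 208.8] [551.8  94.8] [ 55.8 111.8] ang -75.9
tubes [232.7 181.2] [626.8 133.1] [10.6 20. ] ang -77.1
tubes [240. 179.] [633.4 113.3] [11.1 11.3] ang -177.7
tubes [248.2 177.4] [638.3  90.7] [12.4 15.4] ang -74.3
tubes [237.1 158.8] [690.9 123.9] [11.5 58.8] ang -168.5
sheet [373.2 212.7] [ 558.3 -261.6] [224.8 243. ] ang -78.4
```

View pics/crop1.png

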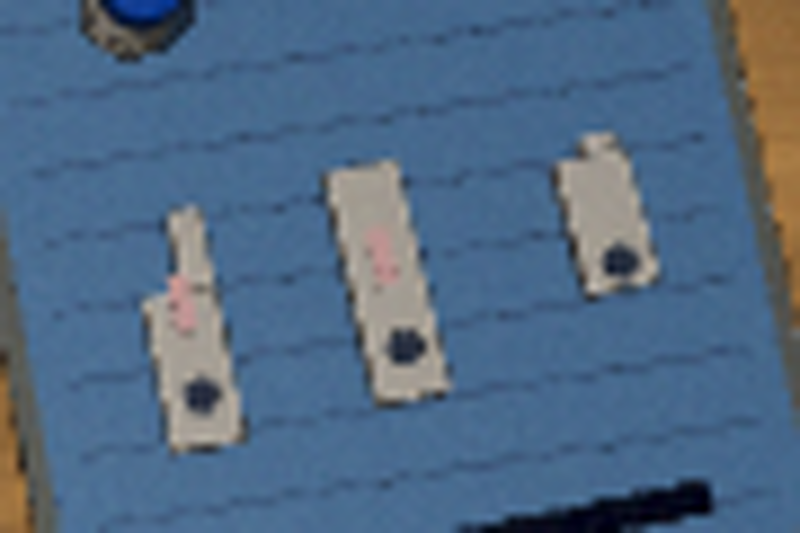

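Candidates: left (351,222) is missing a corner, so it is the chipped one. Right (398,208) is short and jagged, so it is the stub. Middle (373,216) is a complete 74×22 rectangle with a well and a pink window, so it is the cassette meant. Orange and turquoise don't count. Next I move to a wrist view of the plate.

```bash
cat >> h.py <<'E'
def yaw(s): 
    R=cv2.Rodrigues(np.array(s['tcp_rot'],float))[0]; return R,np.degrees(np.arctan2(R[1,0],R[0,0]))
def delta(target,yawt=None):
    s=env.state(); R,y=yaw(s); d=R.T@(np.array(target,float)-s['tool_pos'])
    print('t',round(s['t'],2),'pos',s['tool_pos'].round(1),'yaw',round(y,1),'tooldelta',d.round(1),'tilt',np.degrees(np.arccos(-R[2,2])).round(2),
      'rotz',None if yawt is None else round((y-yawt+180)%360-180,1))
E
python3 -m jog '[{"translation":[-0.0522,-0.0322,-0.00875],"rot":[0,0,0],"fingers":0.3},{"translation":[-0.0522,-0.0322,-0.00875],"rot":[0,0,0],"fingers":0.3},{"translation":[-0.0522,-0.0322,-0.00875],"rot":[0,0,0],"fingers":0.3},{"translation":[-0.0522,-0.0322,-0.00875],"rot":[0,0,0],"fingers":0.3},{"translation":[-0.0522,-0.0322,-0.00875],"rot":[0,0,0],"fingers":0.3},{"translation":[-0.0522,-0.0322,-0.00875],"rot":[0,0,0],"fingers":0.3},{"translation":[-0.0522,-0.0322,-0.00875],"rot":[0,0,0],"fingers":0.3},{"translation":[-0.0522,-0.0322,-0.00875],"rot":[0,0,0],"fingers":0.3},{"translation":[-0.0522,-0.0322,-0.00875],"rot":[0,0,0],"fingers":0.3},{"translation":[-0.0522,-0.0322,-0.00875],"rot":[0,0,0],"fingers":0.3},{"translation":[-0.0522,-0.0322,-0.00875],"rot":[0,0,0],"fingers":0.3},{"translation":[-0.0522,-0.0322,-0.00875],"rot":[0,0,0],"fingers":0.3},{"translation":[0,0,0],"rot":[0,0,9.5],"fingers":0.3},{"translation":[0,0,0],"rot":[0,0,9.5],"fingers":0.3},{"translation":[0,0,0],"rot":[0,0,9.5],"fingers":0.3},{"translation":[0,0,0],"rot":[0,0,9.5],"fingers":0.3},{"translation":[0,0,0],"rot":[0,0,9.5],"fingers":0.3},{"translation":[0,0,0],"rot":[0,0,9.5],"fingers":0.3},{"translation":[0,0,0],"rot":[0,0,0],"fingers":0.3},{"translation":[0,0,0],"rot":[0,0,0],"fingers":0.3}]' 40
python3 - <<'E'
from h import *
grab('wrist','w1.png'); delta((670,10,300),103)
E
```

```text
t: 2.6
tool_pos: [670.1, 11.5, 300.8]
tcp_rot: [-1.95, -2.463, 0.001]
force: [1.1, -0.3, 0.1]
finger_gap: 0.702
grasp_force: 0.0
t 2.65 pos [670.1  11.5 300.9] yaw 103.2 tooldelta [-1.4 -0.4  0.9] tilt 0.02 rotz 0.2
```

View pics/w1.png

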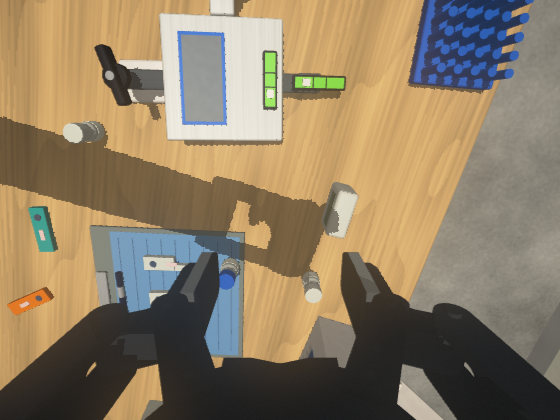

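The wrist view shows black knob a (115,75), tube a (320,83) with its bubble left (-x) of midway, tube b (270,80) with its bubble low (-y), and the field at (202,78). I'll measure the bubbles and bar a.

```bash
cat >> h.py <<'E'
def rect(c,m,z,name,mn=10,q=1):
    out=[]
    for ct in cv2.findContours(m.astype(np.uint8),cv2.RETR_EXTERNAL,cv2.CHAIN_APPROX_NONE)[0]:
        if len(ct)<mn: continue
        P=np.array([ray(c,p,z)[:2] for p in ct[:,0,:]],np.float32); r=cv2.minAreaRect(P); b=cv2.boxPoints(r)
        e=[b[1]-b[0],b[2]-b[1]]; L=[np.linalg.norm(v) for v in e]; v=e[int(np.argmax(L))]
        a=np.degrees(np.arctan2(v[1],v[0]))%180; out.append((np.array(r[0]),max(L),min(L),a))
        if q: print(name,ct[:,0].mean(0).round(),np.round(r[0],1),np.round(sorted(L),1),'ang',round(float(a),1))
    return out
def only(m,b):
    k=np.zeros(m.shape,np.uint8); k[b[1]:b[3],b[0]:b[2]]=m[b[1]:b[3],b[0]:b[2]]; return k
def bubble(c,im,box,z,name):
    x0,y0,x1,y1=box; hsv=cv2.cvtColor(im,cv2.COLOR_RGB2HSV); H,S,V=cv2.split(hsv)
    g=only((H>35)&(H<80)&(S>110)&(V>60),box); pts=np.argwhere(g)[:,::-1]
    k=cv2.morphologyEx(g,cv2.MORPH_CLOSE,np.ones((13,13),np.uint8))
    hull=cv2.convexHull(np.argwhere(k)[:,::-1].astype(np.int32)); m=np.zeros_like(g); cv2.fillConvexPoly(m,hull,1)
    P=np.array([ray(c,p,z)[:2] for p in hull[:,0]],np.float32); r=cv2.minAreaRect(P)
    m2=cv2.erode(m,np.ones((3,3),np.uint8))
    w=np.argwhere((m2>0)&(S<90)&(V>140))[:,::-1]
    # black lines
    b=np.argwhere((m2>0)&(V<90))[:,::-1]
    W=np.array([ray(c,p,z)[:2] for p in w]); B=np.array([ray(c,p,z)[:2] for p in b]) if len(b) else np.zeros((0,2))
    bp=cv2.boxPoints(r); e=[bp[1]-bp[0],bp[2]-bp[1]]; v=max(e,key=np.linalg.norm); v=v/np.linalg.norm(v)
    if v[0]+v[1]<0: v=-v
    ctr=np.array(r[0]); t=(W-ctr)@v
    tb=np.sort((B-ctr)@v) if len(B) else []
    print(name,'tube',ctr.round(1),np.round(r[1],1),'dir',np.degrees(np.arctan2(v[1],v[0])).round(1),'bubble off',t.mean().round(2),'span',t.min().round(1),t.max().round(1),'n',len(w),'black',np.round(tb,1))
E
python3 - <<'E'
from h import *
im=cv2.imread('pics/w1.png')[:,:,::-1].copy(); s=env.state(); c=cam('wrist',s)
H,S,V=cv2.split(cv2.cvtColor(im,cv2.COLOR_RGB2HSV))
rect(c,only(V<50,(85,40,133,110)),96,'knoba')
rect(c,only((H>100)&(H<130)&(S>120),(165,20,240,135)),52,'field')
bubble(c,im,(255,40,285,118),62,'b'); bubble(c,im,(286,65,355,98),60,'a')
rect(c,only((V>120)&(S<60),(155,5,290,145)),52,'plate')
cv2.imwrite('pics/k.png',cv2.resize(im[30:130,80:360,::-1],(784,280),interpolation=cv2.INTER_CUBIC))
E
```

```text
knoba [125.  69.] [473.6  85.3] [ 3.9 17.1] ang 142.8
knoba [98. 52.] [443.1  95.5] [ 2.5 13.1] ang 114.4
knoba [113.  64.] [460.6  87.1] [ 8.2 43.5] ang 120.3
field [202.  77.] [549.6  95.5] [ 56.8 108.7] ang 101.2
b tube [633.5 114.1] [12.5 62.2] dir 102.4 bubble off -15.74 span -20.3 -10.7 n 60 black []
a tube [693.9 125.1] [61.1 12.8] dir 13.2 bubble off -16.83 span -21.8 -11.8 n 57 black []
plate [218.  74.] [567.1 103.3] [157.8 163.9] ang 13.2
```

View pics/k.png

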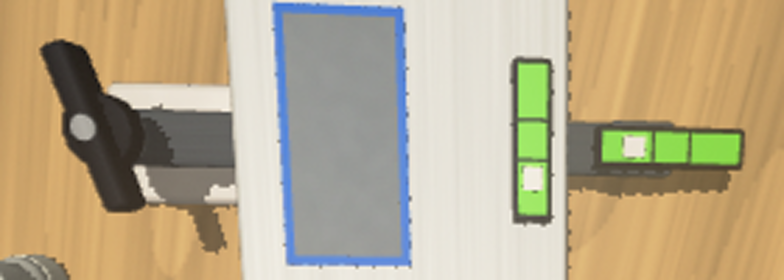

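```bash
python3 - <<'E'
from h import *
s=env.state(); c=cam('wrist',s)
p=ray(c,(99.6,46),96);q=ray(c,(124.6,104.3),96);h=ray(c,(109.3,75.4),96)
print(p,q,(p+q)/2,np.linalg.norm(p-q),h); a=np.degrees(np.arctan2(*(p-q)[1::-1])); print(a)
m=(p+q)/2; delta((m[0],m[1],120),a)
# black bar in top view
im=cv2.imread('pics/top.png'); V=cv2.cvtColor(im,cv2.COLOR_BGR2HSV)[:,:,2]
rect(cam('top'),only(V<32,(235,228,275,258)),96,'topa')
E
```

```text
[444.38939832 102.64891403  96.        ] [476.59531799  47.26524211  96.        ] [460.49235816  74.95707807  96.        ] 64.06693668444679 [457.01994508  74.66868763  96.        ]
120.17824422617875
t 2.65 pos [670.1  11.5 300.9] yaw 103.2 tooldelta [ 109.7 -189.4  181. ] tilt 0.02 rotz -16.9
topa [252. 242.] [455.9  72.6] [28.9 61.5] ang 100.8
```

```bash
python3 -m jog '[{"translation":[0.022,-0.0379,0.022],"rot":[0,0,0],"fingers":0},{"translation":[0.022,-0.0379,0.022],"rot":[0,0,0],"fingers":0},{"translation":[0.022,-0.0379,0.022],"rot":[0,0,0],"fingers":0},{"translation":[0.022,-0.0379,0.022],"rot":[0,0,0],"fingers":0},{"translation":[0.0217,-0.0379,0.022],"rot":[0,0,0],"fingers":0},{"translation":[0,0,0],"rot":[0,0,-8.4],"fingers":0},{"translation":[0,0,0.01],"rot":[0,0,-8.4],"fingers":0},{"translation":[0,0,0.05],"rot":[0,0,0],"fingers":0},{"translation":[0,0,0],"rot":[0,0,0],"fingers":0},{"translation":[0,0,0],"rot":[0,0,0],"fingers":0}]' 40
python3 - <<'E'
from h import *
s,im=grab('wrist','w2.png'); delta((460,74,70),120)
c=cam('wrist',s); print('expected grip px',proj(c,(460,74,96)))
E
```

```text
t: 3.9
tool_pos: [461.4, 75.3, 132.5]
tcp_rot: [1.571, 2.719, 0.001]
force: [-0.7, 0.1, 0.1]
finger_gap: 1.004
grasp_force: 0.0
t 3.95 pos [462.   75.2 133.4] yaw 120.0 tooldelta [ 0.  -2.5 63.4] tilt 0.17 rotz -0.0
expected grip px [277.05192063 217.47948991]
```

View pics/w2.png

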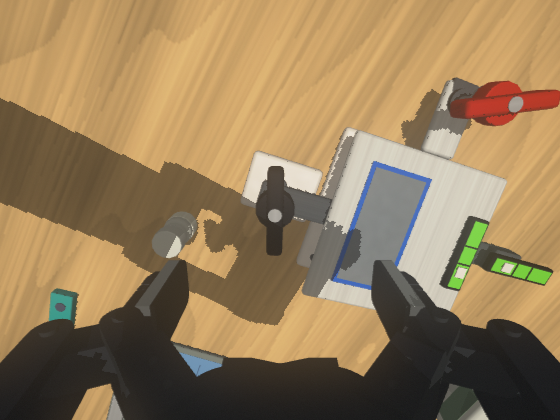

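Bar a runs vertically at (275,168)–(275,255), midway between the fingers and aligned. Red bar b is visible at (450,107)–(560,97) with its hub at (516,104). Descend and grip.

```bash
python3 -m jog '[{"translation":[0,-0.0025,0.02],"rot":[0,0,0],"fingers":0},{"translation":[0,0,0.022],"rot":[0,0,0],"fingers":0},{"translation":[0,0,0.021],"rot":[0,0,0],"fingers":0.2},{"translation":[0,0,0],"rot":[0,0,0],"fingers":1},{"translation":[0,0,0],"rot":[0,0,0],"fingers":1},{"translation":[0,0,0],"rot":[0,0,0],"fingers":1},{"translation":[0,0,0],"rot":[0,0,0],"fingers":1},{"translation":[0,0,0],"rot":[0,0,0],"fingers":1},{"translation":[0,0,0],"rot":[0,0,0],"fingers":1}]' 40
```

```text
t: 5.08
tool_pos: [458.6, 74.0, 68.4]
tcp_rot: [1.572, 2.72, 0.0]
force: [-1.1, 1.4, 0.1]
finger_gap: 0.006
grasp_force: 0.0
```

```bash
python3 - <<'E'
from h import *
s,im=grab('wrist','w3.png'); print(s['finger_gap'],s['grasp_force'],s['force'])
s,im=grab('scene'); cv2.imwrite('pics/s3.png',cv2.resize(im[120:250,220:420,::-1],(800,520),interpolation=cv2.INTER_CUBIC))
a=cv2.imread('pics/w3.png'); b=cv2.imread('pics/s3.png'); cv2.imwrite('pics/c3.png',np.hstack([cv2.resize(a,(400,300)),cv2.resize(b,(400,300))]))
E
```

```text
0.005549710455324559 0.0 [-1.08101557  1.38842397  0.05316523]
```

View pics/c3.png

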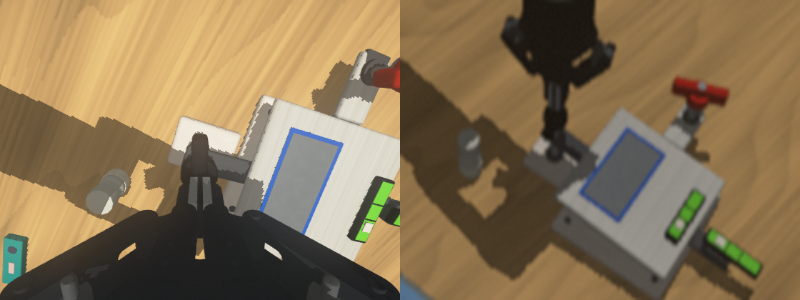

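The reading says shut, yet the picture shows the bar in line with the closed fingers. I'll test it with a small anticlockwise turn.

```bash
python3 -m jog '[{"translation":[0,0,0],"rot":[0,0,-10],"fingers":1},{"translation":[0,0,0],"rot":[0,0,-10],"fingers":1},{"translation":[0,0,0],"rot":[0,0,0],"fingers":1}]' 60
python3 - <<'E'
from h import *
s,im=grab('wrist','w4.png'); print(s['ft_torque'],s['force'],s['finger_gap'],s['grasp_force'])
s2,t=grab('top','t4.png'); bubble(cam('top'),t,(225,145,250,172),60,'a'); t0=cv2.imread('pics/top.png')[:,:,::-1].copy(); bubble(cam('top'),t0,(225,145,250,172),60,'a0')
a=cv2.imread('pics/w3.png')[200:330,200:340]; b=cv2.imread('pics/w4.png')[200:330,200:340]
cv2.imwrite('pics/c4.png',cv2.resize(np.hstack([a,b]),(800,371),interpolation=cv2.INTER_CUBIC))
E
```

```text
t: 5.55
tool_pos: [458.5, 74.0, 68.1]
tcp_rot: [-1.079, -2.95, 0.0]
force: [0.6, 0.4, -0.0]
finger_gap: -0.002
grasp_force: 0.0
[0.01419254 0.02230479 0.02636805] [ 0.57031028  0.44973749 -0.01917205] -0.0017881690771045188 0.0
a tube [691.3 124. ] [61.7 13.6] dir 12.0 bubble off -15.71 span -19.1 -12.4 n 9 black [-9.  -7.7 -7.2  7.5  8.   8.5]
a0 tube [691.3 124. ] [61.7 13.6] dir 12.0 bubble off -15.71 span -19.1 -12.4 n 9 black [-9.  -7.7 -7.2 -6.7  7.5  8.   8.5]
```

View pics/c4.png

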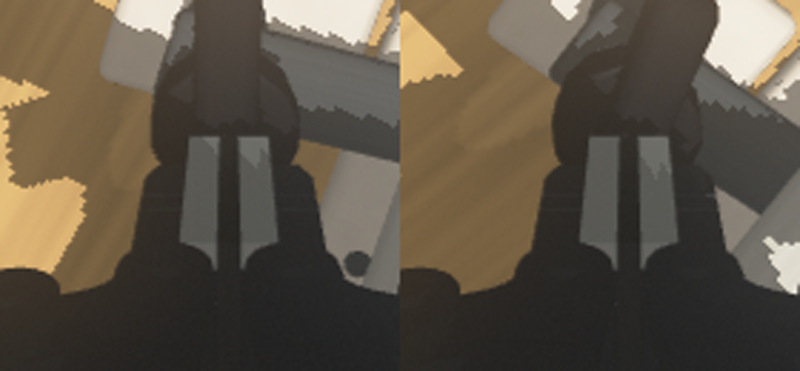

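The bar did not turn: the fingers are shut without holding it. To see how the heights really relate, I'll mark projected points on the scene and wrist views.

```bash
python3 - <<'E'
from h import *
s,im=grab('scene','s5.png'); im=im[:,:,::-1].copy(); im0=cv2.imread('pics/scene.png')
cs=cam('scene'); w=cv2.imread('pics/w4.png'); st=env.state(); cw=cam('wrist',st); R,_=yaw(st)
d=np.array([np.cos(np.radians(120)),np.sin(np.radians(120)),0])
pts={'y':[np.array([460,74,96.])+33*d,np.array([460,74,96.])-33*d,np.array([460,74,76.])],'r':[st['tool_pos'],st['tool_pos']+R@[0,0,-19]],'g':[st['tool_pos']+R@[11,0,0],st['tool_pos']+R@[-11,0,0]]}
col={'y':(0,255,255),'r':(0,0,255),'g':(0,255,0)}
def mk(im,c,x0,y0,x1,y1,k,marks=True):
    o=cv2.resize(im[y0:y1,x0:x1],None,fx=k,fy=k,interpolation=cv2.INTER_CUBIC)
    o=cv2.convertScaleAbs(o,alpha=1.6)
    if marks:
        for n,P in pts.items():
            for p in P: u=(proj(c,p)-[x0,y0]+.5)*k; cv2.circle(o,(int(u[0]),int(u[1])),4,col[n],1)
    return o
a=mk(im0,cs,262,140,342,215,5);b=mk(im,cs,262,140,342,215,5);e=mk(w,cw,200,170,360,270,2.5); f=mk(cv2.imread('pics/w3.png'),cw,200,170,360,270,2.5,False)
top=np.hstack([a,b])[:, :800]; bot=np.hstack([e,f])[:225]; cv2.imwrite('pics/c5.png',np.vstack([top,bot])[:600])
print(st['t'],{n:[proj(cw,p).round() for p in P] for n,P in pts.items()})
E
```

```text
5.7 {'y': [array([303., 203.]), array([261., 310.]), array([281., 244.])], 'r': [array([279., 237.]), array([279., 250.])], 'g': [array([279., 220.]), array([279., 253.])]}
```

View pics/c5.png

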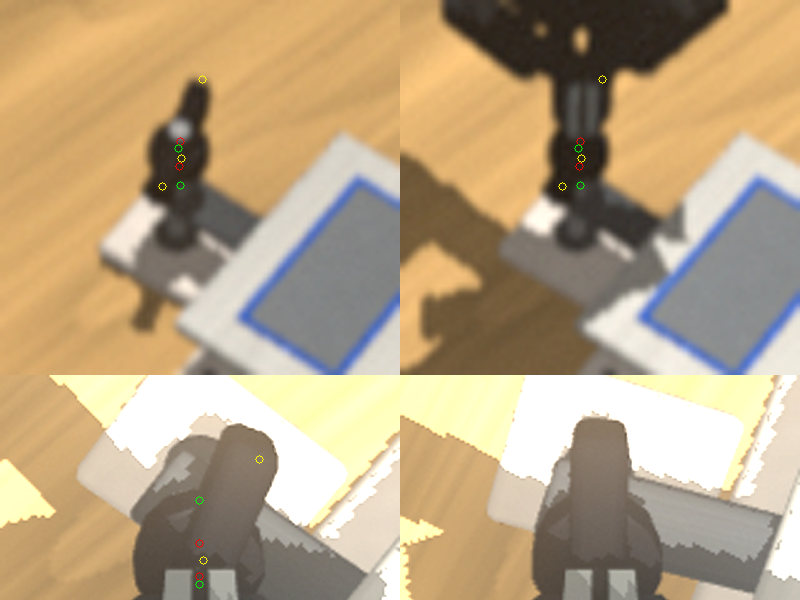

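Finger geometry: the tip spread in w1 (132 px for 60 mm) and in w2 (185 px for 85 mm) puts the visible tips about 145 mm from the camera. That is about 40 mm above the reported TCP, so the fingers closed above the bar. I'll open part way, turn back, and go down in small steps watching the force.

```bash
python3 -c "
from h import *; print(env.grasp_offset)"
python3 -m jog '[{"translation":[0,0,0],"rot":[0,0,10],"fingers":0.6},{"translation":[0,0,0],"rot":[0,0,10],"fingers":0.6},{"translation":[0,0,0],"rot":[0,0,0],"fingers":0.6},{"translation":[0,0,0],"rot":[0,0,0],"fingers":0.6},{"translation":[0,0,0.005],"rot":[0,0,0],"fingers":0.6},{"translation":[0,0,0.005],"rot":[0,0,0],"fingers":0.6},{"translation":[0,0,0.005],"rot":[0,0,0],"fingers":0.6},{"translation":[0,0,0],"rot":[0,0,0],"fingers":0.6},{"translation":[0,0,0],"rot":[0,0,0],"fingers":1},{"translation":[0,0,0],"rot":[0,0,0],"fingers":1},{"translation":[0,0,0],"rot":[0,0,0],"fingers":1},{"translation":[0,0,0],"rot":[0,0,0],"fingers":1}]' 40
```

```text
18.700000000000003
t: 7.2
tool_pos: [458.2, 73.7, 53.4]
tcp_rot: [-1.572, -2.719, 0.002]
force: [-4.5, -3.0, 4.4]
finger_gap: 0.127
grasp_force: 42.1
```

The bar is now gripped (gap 0.127, 42 N), so the usable tips sit about 35–40 mm above the reported TCP. Turning knob a anticlockwise 75°.

```bash
python3 -m jog '[{"translation":[0,0,0],"rot":[0,0,-7.5],"fingers":1},{"translation":[0,0,0],"rot":[0,0,-7.5],"fingers":1},{"translation":[0,0,0],"rot":[0,0,-7.5],"fingers":1},{"translation":[0,0,0],"rot":[0,0,-7.5],"fingers":1},{"translation":[0,0,0],"rot":[0,0,-7.5],"fingers":1},{"translation":[0,0,0],"rot":[0,0,-7.5],"fingers":1},{"translation":[0,0,0],"rot":[0,0,-7.5],"fingers":1},{"translation":[0,0,0],"rot":[0,0,-7.5],"fingers":1},{"translation":[0,0,0],"rot":[0,0,-7.5],"fingers":1},{"translation":[0,0,0],"rot":[0,0,-7.5],"fingers":1},{"translation":[0,0,0],"rot":[0,0,0],"fingers":1},{"translation":[0,0,0],"rot":[0,0,0],"fingers":1}]' 60
python3 - <<'E'
from h import *
s,im=grab('wrist','w6.png'); s2,t=grab('top','t6.png'); bubble(cam('top'),t,(225,145,250,172),60,'a')
print(s['ft_torque'],s['force'],yaw(s)[1]); c=cam('wrist',s)
print('tubes px',proj(c,(694,125,60)),proj(c,(634,114,60)))
E
```

```text
t: 8.7
tool_pos: [458.5, 74.6, 53.5]
tcp_rot: [0.405, -3.115, -0.002]
force: [-4.2, 3.4, 5.0]
finger_gap: 0.114
grasp_force: 62.4
a tube [693.8 125.3] [65.1 13.9] dir 12.4 bubble off -0.78 span -4.3 3.0 n 9 black [-9.5 -8.9 -6.1]
[ 0.42200879  0.81814538 -0.01566004] [-4.17316687  3.37349196  5.04008882] -165.1687867528857
tubes px [265.07705574 512.21312738] [270.17747864 458.71691154]
```

The turn held, and the coarse top view puts bubble a about midway. Next is knob b.

```bash
python3 -m jog '[{"translation":[0,0,0],"rot":[0,0,0],"fingers":0.5},{"translation":[0,0,0],"rot":[0,0,0],"fingers":0.5},{"translation":[0,0,-0.048],"rot":[0,0,0],"fingers":0.5},{"translation":[0,0,-0.048],"rot":[0,0,0],"fingers":0.5},{"translation":[-0.0413,0.0386,0],"rot":[0,0,0],"fingers":0.5},{"translation":[-0.0413,0.0386,0],"rot":[0,0,0],"fingers":0.5},{"translation":[-0.0413,0.0386,0],"rot":[0,0,0],"fingers":0.5},{"translation":[0,0,0],"rot":[0,0,-8.7],"fingers":0.5},{"translation":[0,0,0],"rot":[0,0,-8.7],"fingers":0.5},{"translation":[0,0,0],"rot":[0,0,-8.7],"fingers":0.5},{"translation":[0,0,0],"rot":[0,0,0],"fingers":0.5},{"translation":[0,0,0],"rot":[0,0,0],"fingers":0.5}]' 60
python3 - <<'E'
from h import *
s,im=grab('wrist','w7.png'); c=cam('wrist',s); H,S,V=cv2.split(cv2.cvtColor(im,cv2.COLOR_RGB2HSV))
red=((H<8)|(H>172))&(S>120)&(V>60)
r=rect(c,red,96,'red',20)
hub=only((V>120)&(S<60),(220,150,340,300)); rect(c,hub,96,'hub?',6)
print('tubes px',proj(c,(694,125,60)),proj(c,(634,114,60)))
m=red.astype(np.uint8); Y,X=np.nonzero(m); print(X.min(),X.max(),Y.min(),Y.max(),len(X))
delta((548.2,218,53),None)
E
```

```text
t: 10.3
tool_pos: [548.6, 217.7, 149.1]
tcp_rot: [-1.097, 2.943, -0.0]
force: [1.3, 0.5, 0.7]
finger_gap: 0.498
grasp_force: 0.0
red [279. 205.] [547.5 216.7] [26.4 66.2] ang 51.0
hub? [279. 215.] [552.3 220.9] [0.  3.1] ang 130.9
hub? [254. 194.] [552.  195.4] [1.6 4.5] ang 130.9
hub? [221. 187.] [563.9 173. ] [1.1 2. ] ang 103.0
hub? [294. 183.] [525.9 212.7] [2.9 7.5] ang 112.1
hub? [250. 185.] [547.9 188.3] [ 4.9 23.5] ang 103.4
hub? [224. 178.] [557.6 170.5] [1.  4.3] ang 103.2
hub? [257. 170.] [536.4 186.3] [ 9.7 25.8] ang 101.8
tubes px [100.93804159 247.65700535] [126.16421393 192.86570232]
262 296 164 247 1500
t 10.35 pos [548.6 217.7 149.1] yaw -139.1 tooldelta [ 0.1  0.5 96.1] tilt 0.01 rotz None
```

```bash
python3 - <<'E'
from h import *
s=env.state(); c=cam('wrist',s); im=cv2.imread('pics/w7.png')[:,:,::-1].copy(); H,S,V=cv2.split(cv2.cvtColor(im,cv2.COLOR_RGB2HSV))
red=((H<8)|(H>172))&(S>120)&(V>60)
for y in range(165,248,6): x=np.nonzero(red[y])[0]; print(y,x.min(),x.max(),end=' | ')
print()
bubble(c,im,(90,140,165,235),62,'b'); bubble(c,im,(60,215,140,280),60,'a')
E
```

```text
165 277 286 | 171 275 289 | 177 274 288 | 183 274 287 | 189 267 286 | 195 263 292 | 201 262 295 | 207 262 295 | 213 264 294 | 219 271 288 | 225 271 284 | 231 270 283 | 237 270 283 | 243 269 282 | 
b tube [651.2 119.8] [56.2 65.9] dir 104.9 bubble off -2.76 span -29.2 29.1 n 290 black [-26.1 -24.3 -22.5 -20.7 -19.9 -18.1 -16.2 -14.4 -11.8 -10.   -9.9  -9.7
  -9.7  -9.6  -9.5  -9.4  -9.4  -9.4  -9.3  -9.2  -9.2  -9.2  -9.2  -9.2
  -9.   -9.   -9.   -9.   -8.9  -8.7  -8.7  -8.7  -8.7  -8.7  -8.5  -8.5
  -8.5  -8.4  -8.4  -8.4  -8.2  -8.2  -8.2  -8.2  -8.1  -8.1  -8.   -7.9
  -7.9  -7.9  -7.9  -7.7  -7.7  -7.7  -7.4  -7.1  -7.1  -6.9  -6.8  -6.6
  -6.6  -6.3  -6.3  -6.1  -6.   -5.8  -5.8  -5.6  -5.5  -5.5  -5.5  -5.3
  -5.3  -5.3  -5.2  -5.1  -5.   -5.   -4.9  -4.8  -4.7  -4.7  -4.5  -4.5
  -4.5  -4.4  -4.3  -4.2  -4.2  -4.1  -4.   -4.   -3.9  -3.9  -3.7  -3.7
  -3.7  -3.6  -3.6  -3.5  -3.4  -3.4  -3.3  -3.2  -3.1  -3.1  -3.   -3.
  -2.9  -2.9  -2.8  -2.7  -2.6  -2.6  -2.5  -2.4  -2.3  -2.3  -2.2  -2.2
  -2.1  -2.1  -2.   -1.9  -1.8  -1.8  -1.8  -1.7  -1.6  -1.5  -1.5  -1.4
  -1.3  -1.3 
[... 1156 characters left out ...]
 8.7   8.7   8.8   8.8   8.8   8.9   8.9   8.9   8.9   9.    9.    9.1
   9.1   9.1   9.1   9.2   9.2   9.2   9.3   9.4   9.4   9.4   9.5   9.6
   9.6   9.7   9.7   9.9   9.9  10.   10.2  10.2  10.3  10.5  10.7  10.8
  11.   11.   11.1  11.3  11.4  11.6  11.8  11.9  12.1  12.2  12.4  12.6
  12.7  12.8  12.9  13.2  13.4  13.5  13.7  14.   14.5  14.8  15.   15.2
  15.3  15.3  15.4  15.5  15.5  15.5  15.6  15.7  15.7  15.8  15.8  15.9
  16.   16.1  16.2  16.3  17.4  19.3  22.   23.9  25.8  28.5  29.3]
a tube [692.5 126.8] [64.3 14. ] dir 12.4 bubble off 0.27 span -4.9 5.5 n 103 black [-8.7 -8.6 -8.5 -8.3 -8.3 -8.2 -8.1 -8.  -7.9 -7.9 -7.8 -7.7 -7.7  8.2
  8.3  8.6  8.7  8.8  8.9  8.9  9.   9.1]
```

Bubble a is midway between its lines (−8.2/+8.7, bubble at 0.27). Bar b is 5° clockwise of the tool, so I'll grip it and turn 70° clockwise.

```bash
python3 -m jog '[{"translation":[0,-0.0005,0.05],"rot":[0,0,5],"fingers":0.5},{"translation":[0,0,0.03],"rot":[0,0,0],"fingers":0.5},{"translation":[0,0,0.01],"rot":[0,0,0],"fingers":0.5},{"translation":[0,0,0.009],"rot":[0,0,0],"fingers":0.5},{"translation":[0,0,0],"rot":[0,0,0],"fingers":1},{"translation":[0,0,0],"rot":[0,0,0],"fingers":1},{"translation":[0,0,0],"rot":[0,0,0],"fingers":1},{"translation":[0,0,0],"rot":[0,0,0],"fingers":1}]' 40
python3 -c "
from h import *; s=env.state(); print(s['force'],s['grasp_force'],s['finger_gap'])"
```

```text
t: 11.35
tool_pos: [549.9, 217.6, 51.7]
tcp_rot: [-0.971, 2.985, -0.001]
force: [-0.8, -1.6, 4.4]
finger_gap: 0.128
grasp_force: 42.3
[-0.79699913 -1.58460102  4.43288522] 42.34503149986267 0.12797137937341507
```

```bash
python3 -m jog '[{"translation":[0,0,0],"rot":[0,0,7],"fingers":1},{"translation":[0,0,0],"rot":[0,0,7],"fingers":1},{"translation":[0,0,0],"rot":[0,0,7],"fingers":1},{"translation":[0,0,0],"rot":[0,0,7],"fingers":1},{"translation":[0,0,0],"rot":[0,0,7],"fingers":1},{"translation":[0,0,0],"rot":[0,0,7],"fingers":1},{"translation":[0,0,0],"rot":[0,0,7],"fingers":1},{"translation":[0,0,0],"rot":[0,0,7],"fingers":1},{"translation":[0,0,0],"rot":[0,0,7],"fingers":1},{"translation":[0,0,0],"rot":[0,0,7],"fingers":1},{"translation":[0,0,0],"rot":[0,0,0],"fingers":1},{"translation":[0,0,0],"rot":[0,0,0],"fingers":1}]' 60
python3 - <<'E'
from h import *
s,im=grab('wrist','w8.png'); c=cam('wrist',s); print(yaw(s)[1])
u=proj(c,(634,114,60)); v=proj(c,(694,125,60)); print(u,v)
E
```

```text
t: 12.85
tool_pos: [549.9, 217.0, 51.8]
tcp_rot: [0.917, 3.002, -0.0]
force: [0.3, -2.9, 5.2]
finger_gap: 0.117
grasp_force: 63.3
146.0186628918684
[224.9632669  407.93724396] [285.04496273 452.42268762]
```

```bash
python3 -m jog '[{"translation":[0,0,0],"rot":[0,0,0],"fingers":0.5},{"translation":[0,0,0],"rot":[0,0,0],"fingers":0.5},{"translation":[0,0,-0.052],"rot":[0,0,0],"fingers":0.5},{"translation":[0,0,-0.052],"rot":[0,0,0],"fingers":0.5},{"translation":[-0.0517,-0.0275,-0.014],"rot":[0,0,0],"fingers":0.5},{"translation":[-0.0517,-0.0275,-0.014],"rot":[0,0,0],"fingers":0.5},{"translation":[-0.0517,-0.0275,-0.014],"rot":[0,0,0],"fingers":0.5},{"translation":[-0.0517,-0.0275,-0.014],"rot":[0,0,0],"fingers":0.5},{"translation":[0,0,0],"rot":[0,0,10.6],"fingers":0.5},{"translation":[0,0,0],"rot":[0,0,10.6],"fingers":0.5},{"translation":[0,0,0],"rot":[0,0,10.6],"fingers":0.5},{"translation":[0,0,0],"rot":[0,0,10.6],"fingers":0.5},{"translation":[0,0,0],"rot":[0,0,0],"fingers":0.5},{"translation":[0,0,0],"rot":[0,0,0],"fingers":0.5}]' 60
python3 - <<'E'
from h import *
np.set_printoptions(threshold=40)
s,im=grab('wrist','w9.png'); c=cam('wrist',s); print(s['tool_pos'],yaw(s)[1])
u=proj(c,(634,114,62)); v=proj(c,(694,125,60)); print(u,v)
bubble(c,im,(int(u[0])-18,int(u[1])-55,int(u[0])+18,int(u[1])+55),62,'b'); bubble(c,im,(int(v[0])-42,int(v[1])-20,int(v[0])+55,int(v[1])+20),60,'a')
E
```

```text
t: 14.65
tool_pos: [658.6, 10.8, 209.7]
tcp_rot: [-1.938, -2.471, 0.001]
force: [-0.7, -0.3, 0.2]
finger_gap: 0.502
grasp_force: 0.0
[658.57438808  10.82511009 209.72879875] 103.7851385759769
[280.68141576  74.30518231] [343.45425495  78.49077405]
b tube [631.3 113. ] [13.  63.5] dir 102.6 bubble off -0.86 span -5.8 4.2 n 118 black []
a tube [693.7 126.4] [64.4 13.4] dir 12.3 bubble off -0.52 span -5.7 4.5 n 110 black [8.6]
```

Level: bubble b is −0.86 mm (0.3°) and bubble a −0.5 mm (0.2°) from midway. Now to the cassette.

```bash
python3 -m jog '[{"translation":[-0.0471,-0.035,0.006],"rot":[0,0,0],"fingers":0.5},{"translation":[-0.0471,-0.035,0.006],"rot":[0,0,0],"fingers":0.5},{"translation":[-0.0471,-0.035,0.006],"rot":[0,0,0],"fingers":0.5},{"translation":[-0.0471,-0.035,0.006],"rot":[0,0,0],"fingers":0.5},{"translation":[-0.0471,-0.035,0.006],"rot":[0,0,0],"fingers":0.5},{"translation":[0,0,0.006],"rot":[0,0,10.1],"fingers":0.5},{"translation":[0,0,0.006],"rot":[0,0,10.1],"fingers":0.5},{"translation":[0,0,0.006],"rot":[0,0,10.1],"fingers":0.5},{"translation":[0,0,0.006],"rot":[0,0,10.1],"fingers":0.5},{"translation":[0,0,0.006],"rot":[0,0,10.1],"fingers":0.5},{"translation":[0,0,0.006],"rot":[0,0,10.1],"fingers":0.5},{"translation":[0,0,0.006],"rot":[0,0,10.1],"fingers":0.5},{"translation":[0,0,0.006],"rot":[0,0,10.1],"fingers":0.5},{"translation":[0,0,0.006],"rot":[0,0,10.1],"fingers":0.5},{"translation":[0,0,0],"rot":[0,0,0],"fingers":0.5},{"translation":[0,0,0],"rot":[0,0,0],"fingers":0.5}]' 40
python3 - <<'E'
from h import *
np.set_printoptions(threshold=40)
s,im=grab('wrist','w10.png'); c=cam('wrist',s); H,S,V=cv2.split(cv2.cvtColor(im,cv2.COLOR_RGB2HSV))
u=proj(c,(545,-259.5,16)).astype(int); print('exp',u)
m=only((V>110)&(S<60),(0,60,560,400)); m=cv2.morphologyEx(m,cv2.MORPH_CLOSE,np.ones((9,9),np.uint8))
rect(c,m,16,'white',60)
delta((545,-259.5,30),13)
# recheck tube line marks in w9
E
```

```text
t: 16.7
tool_pos: [544.4, -259.5, 126.5]
tcp_rot: [3.121, 0.353, 0.0]
force: [-0.1, 0.7, 0.3]
finger_gap: 0.499
grasp_force: 0.0
exp [280 189]
white [312. 301.] [ 432.7 -318.5] [12.6 31.2] ang 126.2
white [ 12. 276.] [394.  -7.] [29.4 55.2] ang 135.5
white [389. 269.] [ 488.1 -378.5] [29.5 83.5] ang 10.2
white [356. 182.] [ 568.5 -327.2] [23.4 49.8] ang 14.0
white [213. 192.] [ 528.8 -196. ] [25.8 76.7] ang 11.2
white [279. 187.] [ 545.1 -259. ] [24.3 76.3] ang 12.2
white [543. 212.] [ 567.9 -506.7] [ 50.6 157.5] ang 27.6
white [362.  76.] [ 662.2 -295.2] [ 66.6 169.3] ang 77.5
white [214.  79.] [ 627.2 -182.6] [16.6 30.5] ang 157.0
white [160. 186.] [ 519.8 -161.9] [ 36.9 229.6] ang 10.6
t 16.75 pos [ 544.4 -259.6  126.6] yaw 12.9 tooldelta [ 0.5  0.  96.6] tilt 0.03 rotz -0.1
```

The cassette is at (545.1, −259.0), 12.2°, aligned with the tool at px (279,187). Descend, feeling for contact.

```bash
python3 -m jog '[{"translation":[0.0007,-0.0005,0.042],"rot":[0,0,0.7],"fingers":0.6},{"translation":[0,0,0.042],"rot":[0,0,0],"fingers":0.6},{"translation":[0,0,0.042],"rot":[0,0,0],"fingers":0.6},{"translation":[0,0,0.01],"rot":[0,0,0],"fingers":0.6},{"translation":[0,0,0.005],"rot":[0,0,0],"fingers":0.6},{"translation":[0,0,0],"rot":[0,0,0],"fingers":0.6}]' 40
python3 -m jog '[{"translation":[0,0,0.004],"rot":[0,0,0],"fingers":0.6},{"translation":[0,0,0.003],"rot":[0,0,0],"fingers":0.6},{"translation":[0,0,0],"rot":[0,0,0],"fingers":0.6}]'
```

```text
t: 17.5
tool_pos: [546.0, -259.6, -13.0]
tcp_rot: [3.123, 0.33, 0.003]
force: [-0.3, -0.5, 1.1]
finger_gap: 0.399
grasp_force: 0.0
t: 17.88
tool_pos: [544.7, -258.7, -21.8]
tcp_rot: [-3.124, -0.329, 0.0]
force: [0.4, -0.5, -0.7]
finger_gap: 0.399
grasp_force: 0.0
```

```bash
python3 -m jog '[{"translation":[0,0,0.003],"rot":[0,0,0],"fingers":0.6},{"translation":[0,0,0.002],"rot":[0,0,0],"fingers":0.6},{"translation":[0,0,0],"rot":[0,0,0],"fingers":0.6}]'
python3 -m jog '[{"translation":[0,0,0.002],"rot":[0,0,0],"fingers":0.6},{"translation":[0,0,0],"rot":[0,0,0],"fingers":0.6}]'
python3 -m jog '[{"translation":[0,0,0.002],"rot":[0,0,0],"fingers":0.6},{"translation":[0,0,0],"rot":[0,0,0],"fingers":0.6}]'
```

```text
t: 18.25
tool_pos: [544.6, -258.7, -27.2]
tcp_rot: [-3.124, -0.329, 0.001]
force: [-0.1, 0.6, 0.0]
finger_gap: 0.398
grasp_force: 0.0
t: 18.5
tool_pos: [544.7, -258.7, -29.0]
tcp_rot: [-3.124, -0.329, 0.0]
force: [0.3, 0.3, -0.6]
finger_gap: 0.398
grasp_force: 0.0
t: 18.75
tool_pos: [545.0, -259.0, -29.9]
tcp_rot: [3.124, 0.329, -0.0]
force: [-2.3, 0.9, 5.2]
finger_gap: 0.399
grasp_force: 2.4
```

Contact with the clipboard at reported −30, so the tip offset is about 36 mm at this opening. Raise 3 mm and close.

```bash
python3 -m jog '[{"translation":[0,0,-0.004],"rot":[0,0,0],"fingers":0.6},{"translation":[0,0,0],"rot":[0,0,0],"fingers":1},{"translation":[0,0,0],"rot":[0,0,0],"fingers":1},{"translation":[0,0,0],"rot":[0,0,0],"fingers":1},{"translation":[0,0,0],"rot":[0,0,0],"fingers":1}]' 30
python3 -m jog '[{"translation":[0,0,-0.02],"rot":[0,0,0],"fingers":1},{"translation":[0,0,-0.05],"rot":[0,0,0],"fingers":1},{"translation":[0,0,-0.05],"rot":[0,0,0],"fingers":1},{"translation":[0,0,-0.05],"rot":[0,0,0],"fingers":1},{"translation":[0,0,0],"rot":[0,0,0],"fingers":1}]'
python3 - <<'E'
from h import *
s,im=grab('top','t11.png'); 
delta((552,94.5,130),103)
a=cv2.imread('pics/w9.png')
E
```

```text
t: 19.38
tool_pos: [545.4, -259.2, -26.1]
tcp_rot: [3.123, 0.329, 0.002]
force: [-0.4, 0.4, 4.9]
finger_gap: 0.268
grasp_force: 30.1
t: 20.0
tool_pos: [547.8, -260.6, 150.3]
tcp_rot: [3.117, 0.329, 0.014]
force: [0.4, 0.4, -0.1]
finger_gap: 0.267
grasp_force: 29.6
t 20.05 pos [ 546.1 -259.6  146.8] yaw 12.0 tooldelta [  79.5 -345.2   15.7] tilt 0.32 rotz -91.0
```

The cassette is held (gap 0.267, 30 N). I'll re-measure the field from the level-plate picture w9.

```bash
python3 - <<'E'
from h import *
s=dict(tool_pos=np.array([658.57,10.83,209.73]),tcp_rot=np.array([-1.938,-2.471,.001])); c=cam('wrist',s)
im=cv2.imread('pics/w9.png'); H,S,V=cv2.split(cv2.cvtColor(im,cv2.COLOR_BGR2HSV))
u=proj(c,(551,95,52)); print(u)
rect(c,only((H>100)&(H<130)&(S>120),(int(u[0])-60,0,int(u[0])+60,int(u[1])+95)),52,'field',40)
im=cv2.imread('pics/t11.png'); H,S,V=cv2.split(cv2.cvtColor(im,cv2.COLOR_BGR2HSV))
rect(cam('top'),only((H>95)&(H<125)&(S>100),(220,190,272,225)),52,'field top')
rect(cam('top'),only((V>140)&(S<60),(335,190,412,242)),16,'left')
E
```

```text
[195.07950832  73.16953116]
field [192.  69.] [548.6  94.3] [ 55.9 109.9] ang 102.4
field top [246. 209.] [549.8  93.8] [ 56.7 109.9] ang 102.2
left [349. 231.] [ 500.8 -194.3] [ 7.1 14.3] ang 11.3
left [350. 216.] [ 542.4 -194.3] [16.3 48.9] ang 163.7
```

```bash
python3 -m jog '[{"translation":[0.0127,-0.0575,0],"rot":[0,0,0],"fingers":1},{"translation":[0.0127,-0.0575,0],"rot":[0,0,0],"fingers":1},{"translation":[0.0127,-0.0575,0],"rot":[0,0,0],"fingers":1},{"translation":[0.0127,-0.0575,0],"rot":[0,0,0],"fingers":1},{"translation":[0.0127,-0.0575,0],"rot":[0,0,0],"fingers":1},{"translation":[0.0127,-0.0575,0],"rot":[0,0,0],"fingers":1},{"translation":[0,0,0],"rot":[0,0,-10],"fingers":1},{"translation":[0,0,0],"rot":[0,0,-10],"fingers":1},{"translation":[0,0,0],"rot":[0,0,-10],"fingers":1},{"translation":[0,0,0],"rot":[0,0,-10],"fingers":1},{"translation":[0,0,0],"rot":[0,0,-10],"fingers":1},{"translation":[0,0,0],"rot":[0,0,-10],"fingers":1},{"translation":[0,0,0],"rot":[0,0,-10],"fingers":1},{"translation":[0,0,0],"rot":[0,0,-10],"fingers":1},{"translation":[0,0,0],"rot":[0,0,-10],"fingers":1},{"translation":[0,0,0.05],"rot":[0,0,0],"fingers":1},{"translation":[0,0,0.03],"rot":[0,0,0],"fingers":1},{"translation":[0,0,0],"rot":[0,0,0],"fingers":1},{"translation":[0,0,0],"rot":[0,0,0],"fingers":1}]'
python3 - <<'E'
from h import *
np.set_printoptions(threshold=40)
delta((549,94,21),102.4)
s,im=grab('wrist','w12.png'); c=cam('wrist',s); H,S,V=cv2.split(cv2.cvtColor(im,cv2.COLOR_RGB2HSV))
u=proj(c,(634,114,62)); v=proj(c,(694,125,60)); print(u,v)
b=lambda u,a,h:(max(0,int(u[0])-a),max(0,int(u[1])-h),int(u[0])+a,int(u[1])+h)
bubble(c,im,b(u,20,65),62,'b'); bubble(c,im,b(v,55,22),60,'a')
E
```

```text
t: 22.42
tool_pos: [547.6, 94.5, 63.6]
tcp_rot: [1.976, 2.442, 0.0]
force: [0.1, -0.5, -0.3]
finger_gap: 0.27
grasp_force: 29.7
t 22.43 pos [547.6  94.5  63.6] yaw 102.0 tooldelta [-0.8  1.3 42.6] tilt 0.0 rotz -0.4
[423.74833704 234.22851924] [519.85340655 235.58313765]
b tube [630.7 113.2] [13.5 63.7] dir 102.5 bubble off -1.07 span -5.9 4.2 n 228 black [-8.6 -8.6 -8.6 ...  8.8  8.8  8.8]
a tube [689.8 126.5] [58.6 13.4] dir 12.0 bubble off 2.99 span -2.1 8.0 n 220 black [-5.7 -5.7 -5.7 ... 11.8 11.9 11.9]
```

The plate is still level (b −0.4°, a 0.0°). Lower to just touching.

```bash
python3 -m jog '[{"translation":[-0.0008,0.0013,0.02],"rot":[0,0,0],"fingers":1},{"translation":[0,0,0.014],"rot":[0,0,0],"fingers":1},{"translation":[0,0,0.006],"rot":[0,0,0],"fingers":1},{"translation":[0,0,0.002],"rot":[0,0,0],"fingers":1},{"translation":[0,0,0],"rot":[0,0,0],"fingers":1}]'
```

```text
t: 23.1
tool_pos: [549.0, 94.0, 21.3]
tcp_rot: [1.976, 2.442, 0.0]
force: [-0.1, -0.1, -0.6]
finger_gap: 0.268
grasp_force: 29.7
```

```bash
python3 -m jog '[{"translation":[0,0,0.001],"rot":[0,0,0],"fingers":1},{"translation":[0,0,0],"rot":[0,0,0],"fingers":1},{"translation":[0,0,0],"rot":[0,0,0],"fingers":0.65},{"translation":[0,0,0],"rot":[0,0,0],"fingers":0.55},{"translation":[0,0,0],"rot":[0,0,0],"fingers":0.55},{"translation":[0,0,-0.02],"rot":[0,0,0],"fingers":0.55},{"translation":[0,0,-0.05],"rot":[0,0,0],"fingers":0.55},{"translation":[0,0,-0.06],"rot":[0,0,0],"fingers":0.55},{"translation":[0,0,-0.05],"rot":[0,0,0],"fingers":0.55},{"translation":[-0.05,0,0],"rot":[0,0,0],"fingers":0.55},{"translation":[-0.05,0,0],"rot":[0,0,0],"fingers":0.55},{"translation":[0,0,0],"rot":[0,0,0],"fingers":0.55},{"translation":[0,0,0],"rot":[0,0,0],"fingers":0.55},{"translation":[0,0,0],"rot":[0,0,0],"fingers":0.55}]'
python3 - <<'E'
from h import *
np.set_printoptions(threshold=40)
s,im=grab('wrist','w13.png'); c=cam('wrist',s); H,S,V=cv2.split(cv2.cvtColor(im,cv2.COLOR_RGB2HSV))
u=proj(c,(634,114,62)); v=proj(c,(694,125,60)); print(u,v,proj(c,(549,94,62)))
b=lambda u,a,h:(max(0,int(u[0])-a),max(0,int(u[1])-h),int(u[0])+a,int(u[1])+h)
bubble(c,im,b(u,18,58),62,'b'); bubble(c,im,b(v,55,22),60,'a')
f=only((H>100)&(H<130)&(S>120),b(proj(c,(549,94,52)),75,95)); rect(c,f,52,'field',40)
w=only((V>175)&(S<40),b(proj(c,(549,94,62)),26,50)); rect(c,cv2.morphologyEx(w,cv2.MORPH_CLOSE,np.ones((9,9),np.uint8)),62,'cas',40)
E
```

```text
t: 24.85
tool_pos: [569.6, -2.7, 200.6]
tcp_rot: [1.975, 2.443, 0.001]
force: [0.4, 0.4, -0.1]
finger_gap: 0.448
grasp_force: 0.0
[373.05950371  79.50296326] [436.7787603   81.72958103] [279.98072774  81.51188039]
b tube [631.  112.8] [13.3 63. ] dir 102.4 bubble off -0.68 span -5.2 4.5 n 112 black []
a tube [693.4 126.4] [64.7 12.3] dir 12.1 bubble off -0.43 span -5.5 4.7 n 119 black [-8.6 -8.6 -8.5 -8.5 -8.4  8.3  8.4  8.5  8.5  8.6  8.6]
field [280.  77.] [549.   95.1] [ 55.5 108.5] ang 102.3
cas [280.  79.] [548.6  94.3] [23.2 74.7] ang 102.7
```

View pics/w13.png

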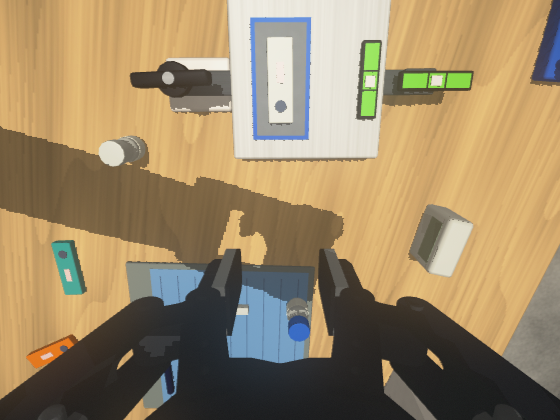

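The cassette lies face up at (280,79), centred and lengthwise in the blue field. Both bubbles, at (370,80) and (436,80), sit midway between their lines, and the arm is clear.

```bash
python3 -c "
from station import workorder; print(workorder.hand_in())"
```

```text
the job is handed in; nothing more can be done
None
```

The job is handed in; the result was not reported back. In the last wrist view the plate was level to within about 0.3°, and the undamaged cassette lay flat and face up about 1 mm from the field's centre, with the arm clear.

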